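Load a charcoal tube into a gas sampler with a push-push hatch

TASK

Press the yellow spot on the sampler's blue hatch until its push-push latch lets go and the hatch springs open, and lay the black charcoal tube from the rack into the blue cradle inside. Then swing the hatch down and press the spot again until it latches shut and stays down. Press gently, feeling for the end of the latch's travel (never more than 16 N on the hatch), and leave the other tubes and everything else where they are.

Things in the scene. Friction and masses are not known exactly. Their poses are not given: they have to be found in the camera images.
- hatch (a joint): Angle (rad) of the hatch about its far hinge: 0 = latched, flush with the housing's top; 1.5 = open, upright; negative = pressed below flush. A damped spring pushes it open: 3.5 N at the yellow spot when shut, up to 3 N more if swung shut fast. Push-push latch: press to the end of travel and let rise: it is freed and swings open in 1.5 s; swing down, press to the end, let rise: latched.
- press_pad (a point): Centre of the yellow spot (26 mm) on the hatch's outer face, moves with it; press here, straight down. On the centre line, 135 mm from the hinge, 35 mm from the front edge. z out of the face. The end of travel is 5 to 22 mm below flush here, differs each time, unseen; it feels like a stiff spring, 7 N/mm. A push of 8 to 10 N has surely worked the latch; 1.5 mm short of the end does nothing.
- hatch_hinge (a point): Mid-point of the hinge line, fixed, 97 mm above the table, at half the panel's thickness. x towards the sampler's back, y along the hinge, z up. The hatch is a blue panel 170 mm long, 126 wide, 6 thick; at angle a it runs from here along (-cos a, 0, sin a), outer face 3 mm off, looking along (sin a, 0, cos a). Open, it is swung shut by pushing that face from behind.
- sampler: White bench instrument, fixed, 230 x 200 x 100 mm high (x -100 to 130, y +-100 mm); origin on the table, x to its back. The bay under the hatch is open upwards, 132 mm wide (y), x from -50 to 95 mm, floor at z = 20 mm, rim at 100 mm. A grey latch case in front of the bay (x -72 to -50 mm) reaches z = 68 mm.
- seat (a point): Centre of the tube when it lies in the blue cradle of the bay: two V saddles, 8 mm thick, centred 25 mm either side along x, 42 mm wide (y), upper edges level with this point. 78 mm in front of the hinge line, 60 mm above the table, 40 mm below the rim. The tube lies along x here, either way round.
- charcoal_tube: The tube to load: closed cylinder, 22 mm in diameter, 80 mm long, black filling with grey ends, 30 to 55 g. Origin at its middle, on its axis; x along its axis. It starts lying in one of the three grooves of the rack, its axis 50 mm above the table.
- rack: Fixed low rack with a grey base (75 x 180 x 8 mm) and three pairs of white V saddles, grooves along x, 55 mm apart along y (at -55, 0 and 55 mm); the saddles are 8 mm thick at x = +-28 mm. Origin on the table under its middle.
- pink_tube: Tube of the same size with pink filling, in another groove of the rack: leave alone. Origin at its middle.
- white_tube: Tube of the same size with white filling, in another groove of the rack: leave alone. Origin at its middle.
- beaker: Glass beaker 66 mm across, 90 mm high, stands on the table: leave alone. Origin under its middle.
- stopper: Black rubber stopper 32 mm across, 26 mm high: leave alone.
- reagent_jar: Amber jar 64 mm across, 100 mm high: leave alone.
- screwdriver: Red-handled screwdriver lying on the table: leave alone.
- wash_bottle: White wash bottle 68 mm across, 160 mm high: leave alone.
- boss_head: Small aluminium clamp block 45 mm long, 24 mm high: leave alone.
Things that resemble listed ones, but are neither listed nor needed, are in the scene too. Of the things shaped like the charcoal_tube, the black one is meant.

How it is judged:
On the way, in this order (a step that is already met when the one before it is completed fails the run):
1. the hatch has been freed and stands open (beyond 1.1 rad) (value of joint hatch above 1.1 rad), for 0.2 s.
2. the charcoal tube lies in the cradle, let go, with the hatch still open (x of charcoal_tube in the frame of seat between -0.012 and 0.012 m and y of charcoal_tube in the frame of seat between -0.004 and 0.004 m and z of charcoal_tube in the frame of seat between -0.004 and 0.004 m and angle between the x axis of charcoal_tube and the x axis of seat, either way round below 0.1 rad and contact force between the fingers and charcoal_tube below 0.05 N and value of joint hatch above 0.6 rad), for 0.2 s.
At the end, for the whole second after the job is handed in: The charcoal tube lies in the cradle (within 12 mm along it, 4 mm across and in height, 0.1 rad of its line), and the hatch is latched: within 0.03 rad of shut, at rest, untouched (x of charcoal_tube in the frame of seat between -0.012 and 0.012 m and y of charcoal_tube in the frame of seat between -0.004 and 0.004 m and z of charcoal_tube in the frame of seat between -0.004 and 0.004 m and angle between the x axis of charcoal_tube and the x axis of seat, either way round below 0.1 rad and linear speed of charcoal_tube below 0.02 m/s and value of joint hatch between -0.03 and 0.03 rad and velocity of joint hatch between -0.05 and 0.05 rad/s and contact force between the fingers and hatch below 0.05 N).
It fails at once if the hatch is pushed with more than 16 N (contact force between any of the fingers, the arm and hatch above 16 N).
It fails at once if another tube or a bystander is moved by more than 30 mm (distance of any of pink_tube, white_tube, beaker, stopper, reagent_jar, screwdriver, wash_bottle, boss_head from where it was at the start of the episode above 0.03 m).
It also fails if it takes over 72 s, if anything falls off the work surface, if the arm or the gripper's body presses on something with over 40 N, if the wrist force passes 120 N, or if a joint passes its speed limit or range.

ROBOT

A 7-joint arm with a two-finger parallel gripper is mounted at the origin on the work surface. World frame = base frame: x ahead of the robot, y to its left, z up, the work surface at z = 0. Lengths are in m, angles in rad, forces in N, time in s.
With the tool pointing down it reaches from about 0.425 to 0.925 m from the base axis. Payload 6.8 kg.
Tool frame: the origin (TCP) lies at the centre of the arm's flange, where the gripper is bolted on; the fingertips stand 173 mm ahead of it and the grasp point (between the pads) lies 155 mm ahead of it; z points along the fingers, y is the direction in which the jaws open and shut (so a half turn about z gives the same grasp; the last joint's range is limited). The gripper opens to 85 mm and grips with 20 to 120 N. Pads are 22 mm wide; open, the fingers measure 114 mm over their backs; the gripper's body (76 mm by 85 mm) begins 54 mm behind the grasp point. The pads swing forward as they close: fully open they stand 13 mm farther back than shut.
Start: joints at [1.058, 0.477, 0.022, 1.555, -0.011, 1.109, -0.083], TCP at [0.266, -0.62, 0.405] pointing down, gripper open.
Joint ranges: [-2.96, 2.96], [-0.34, 2.1], [-1.41, 1.46], [0.24, 2.44], [-1.37, 4.51], [0.17, 1.92], [-2.96, 2.96]. Speed limits (rad/s): [2.39, 2.39, 3.14, 3.14, 3.14, 3.14, 3.14].

INTERFACE

Orientations are given as a rotation vector (axis times angle).
In Python, from bench import readout, grab_frame, camera_model, r gives the robot as it stands.
- The arm moves only by the tool apply_moves, never from a script. Its argument "deltas" is a list of rows, each an object with "xyz": the shift along the world's x, y, z in m, a list of three; "turn": the turn about the world's z in rad. In form: [{"xyz": [dx, dy, dz], "turn": turn}, ...]. A call has 1 to 12 rows; each row shifts and turns the commanded pose from where the row before left it; what a row does not reach is not made up. A row lasts 1/12 s, in which the tool goes at most 41.7 mm and 7.16 degrees, less where a joint would pass 70% of its speed; a pose out of reach is approached as far as the arm can. A call with a gripper value outside its range is refused whole. "claw" is the gripper's target within -1 to 1 (shut at 1, half-way at 0, fully open at -1), set as the call begins (left out, the last holds). The fingers move at their own pace and stop on an object; "squeeze" is the grip in N (left out, the last holds). Time passes only in rows, so rows that do not move let the fingers close. It gives the time, the measured TCP pose, the force and the opening at its end, in the units of the state.
- readout.get_obs(): the state, without advancing time (a new reading comes with each control period).
- grab_frame(name): name is "scene" or "top" or "wrist"; returns the picture (384x512x3 uint8, red, green, blue); there is no depth.
- camera_model(name): a dict with "intrinsics" (3x3 intrinsics, pixels), "R" (3x3) and "t" (3): a world point X has camera coordinates R X + t. Camera axes: x right, y down, z forward; pixel columns grow to the right and rows downward; lengths in m; the calibration is good to about 2 mm. A picture is of the moment at which its call begins: read the wrist's pose just before it. camera_model takes no time and is no camera call; for the wrist camera it gives the pose at the moment of the call.
- r.hand_in(): hands the job in, once; it reports no verdict.
The state is a dict: "clock": time; "joints": joint angles; "qvel": joint speeds; "tau": joint torques, N m; "tcp_pos": TCP position; "orientation": TCP orientation; "contact_force": force on the tool from outside, world axes, zero at the start; "moment": the same for the moment, N m; "grip_width": finger opening in m.
Only numpy, scipy, OpenCV 4.12 (cv2) and the standard library are available. Lean on these libraries where they do the work, as an engineer would, in place of code of your own. Each camera call takes 0.05 s, during which the arm holds its last target.

## Working session

There is one attempt and no reset: what is moved stays moved. The work goes in short steps, Python scripts to look and compute and a tool call to move; the robot and the scene stay as the last step left them, time stands still between calls to the robot, and variables do not carry over. Pictures are saved under pics/ and viewed, and the job is handed in when it is done.

Besides the shell and the picture viewer there is one more tool, called after "Request:" by a JSON object that holds its "api" and its "payload", one argument or row to a line. apply_moves: Moves the arm, as the interface text tells. Its arguments: {"type":"object","properties":{"deltas":{"type":"array"},"claw":{"type":"number"},"squeeze":{"type":"number"}},"required":["deltas"]}

```bash
mkdir -p pics; ls
cat > h.py <<'E'
import numpy as np, cv2
from bench import readout, grab_frame, camera_model, r
def snap(name,fn):
    im=grab_frame(name); cv2.imwrite('pics/'+fn+'.png',cv2.cvtColor(im,cv2.COLOR_RGB2BGR)); return im
def crop(src,fn,x0,y0,x1,y1,k):
    im=cv2.imread('pics/'+src+'.png')[y0:y1,x0:x1]; cv2.imwrite('pics/'+fn+'.png',cv2.resize(im,None,fx=k,fy=k,interpolation=cv2.INTER_CUBIC))
def ray(cam,px,z,m=None):
    m=m or camera_model(cam); K=np.array(m['intrinsics']);R=np.array(m['R']);t=np.array(m['t'])
    d=R.T@np.linalg.solve(K,[px[0],px[1],1]); c=-R.T@t
    return c+d*(z-c[2])/d[2]
def proj(cam,X):
    m=camera_model(cam);K=np.array(m['intrinsics']);p=K@(np.array(m['R'])@X+np.array(m['t']));return p[:2]/p[2]
E
python3 - <<'E'
from h import *
print(readout.get_obs())
snap('scene','s0');snap('top','t0');snap('wrist','w0')
for c in ('scene','top','wrist'):
    m=camera_model(c);print(c,m['intrinsics'],-np.array(m['R']).T@np.array(m['t']))
E
```

```text
pics
{'clock': 0.0, 'joints': array([ 1.05788039,  0.47780801,  0.02232229,  1.55649317, -0.01150701,
        1.1093044 , -0.08312422]), 'qvel': array([ 0.00050848,  0.00044173,  0.00055617,  0.00140962,  0.00165772,
       -0.00219209, -0.00023409]), 'tau': array([-1.46627863e-03, -5.96459520e+01,  1.60769574e+00, -2.81194246e+01,
        1.25246824e-02,  9.36605124e-03, -8.05015105e-06]), 'tcp_pos': array([ 0.26574971, -0.62016799,  0.40370216]), 'orientation': array([-3.07567528e+00, -6.31199417e-01,  7.88804693e-04]), 'contact_force': array([-0.59085682, -0.46196958,  0.22486886]), 'moment': array([ 0.02097191, -0.00049691, -0.00165329]), 'grip_width': 0.08530539824523178}
scene [[368.85884506   0.         257.06155993]
 [  0.         368.85884506 189.7505912 ]
 [  0.           0.           1.        ]] [1.06028909 0.57857848 0.73258165]
top [[464.08964491   0.         247.50062515]
 [  0.         464.08964491 190.90981048]
 [  0.           0.           1.        ]] [ 0.48400853 -0.02169845  1.32977792]
wrist [[274.13770873   0.         261.91732899]
 [  0.         274.13770873 192.66525797]
 [  0.           0.           1.        ]] [ 0.33936965 -0.58742078  0.37247888]
```

View pics/t0.png

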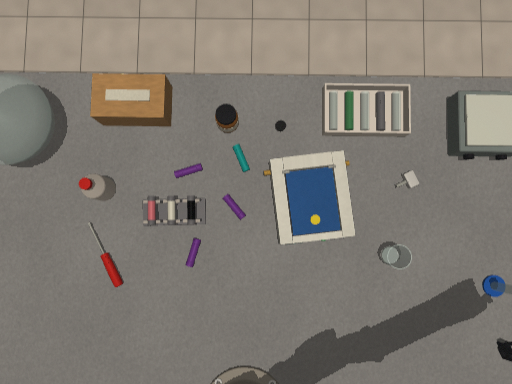

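View pics/s0.png

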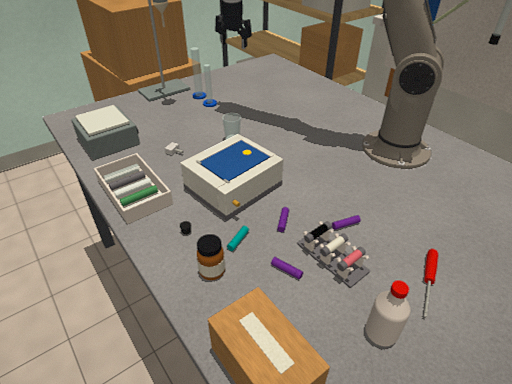

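View pics/w0.png

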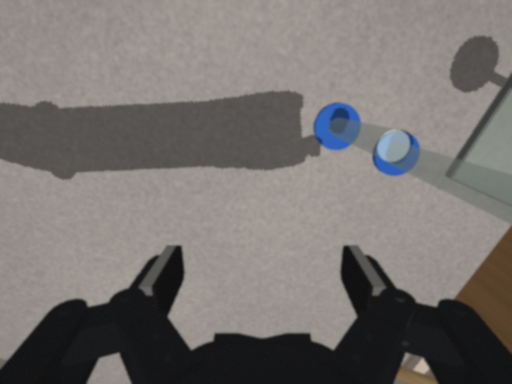

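The top view shows the sampler around (313,197), its yellow spot at (315,219), and the rack around (174,211) with the black tube at about (192,210). I'll enlarge these.

Run:
```python
from h import *
crop('t0','t0a',255,140,370,255,6); crop('t0','t0b',135,185,215,235,9)
```

```text
(no output)
```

View pics/t0a.png

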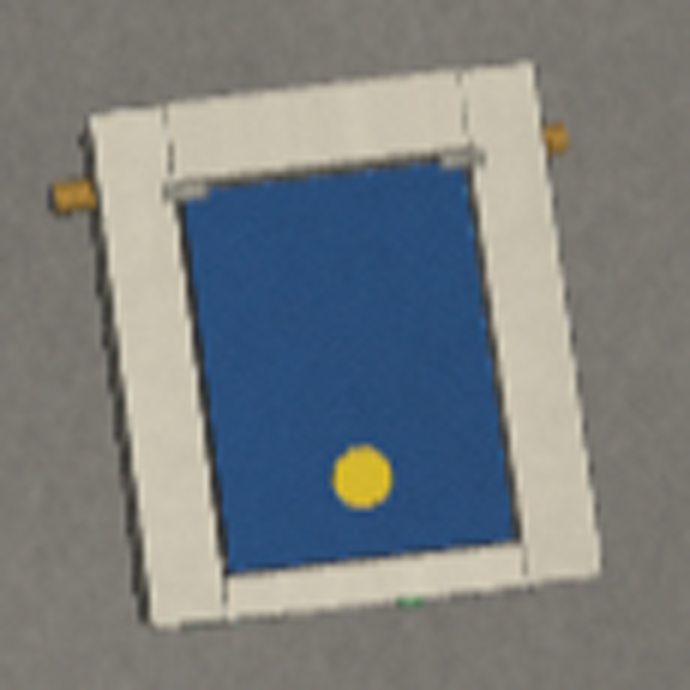

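View pics/t0b.png

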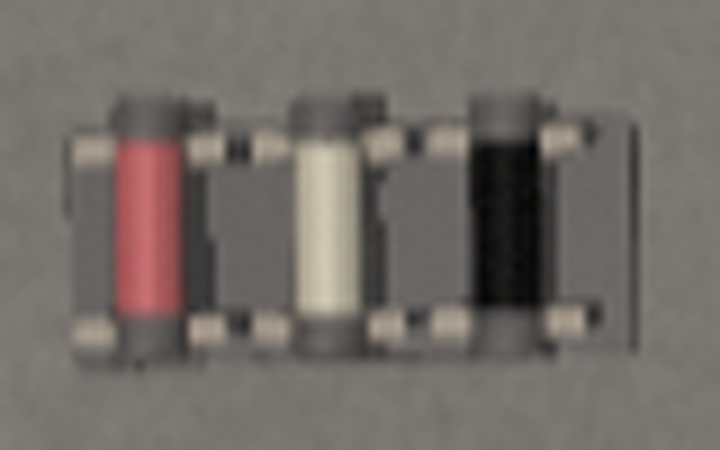

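Run:
```python
from h import *
f=lambda p,k,o:((p[0]+.5)/k-.5+o[0],(p[1]+.5)/k-.5+o[1])
S=[(92,115),(532,62),(600,572),(153,627)]
W=np.array([ray('top',f(p,6,(255,140)),.1) for p in S])[:,:2]
# model corners: BL(x130,y100) , BR(130,-100), FR(-100,-100), FL
M=np.array([(.13,.1),(.13,-.1),(-.1,-.1),(-.1,.1)])
def fit(M,W):
    H=(M-M.mean(0)).T@(W-W.mean(0));a=np.arctan2(H[0,1]-H[1,0],H[0,0]+H[1,1])
    R=np.array([[np.cos(a),-np.sin(a)],[np.sin(a),np.cos(a)]]);t=W.mean(0)-R@M.mean(0)
    return a,R,t,W-(M@R.T+t)
a,R,t,res=fit(M,W);print('sampler',a,t,res.round(4).tolist())
hx=None
P=[(180,187),(470,155),(520,542),(228,575)]
Wp=np.array([ray('top',f(p,6,(255,140)),.1) for p in P])[:,:2]
a2,R2,t2,res2=fit(np.array([(0,.063),(0,-.063),(-.17,-.063),(-.17,.063)]),Wp);print('hinge',a2,t2,res2.round(4).tolist(), 'in sampler',R.T@(t2-t))
pad=ray('top',f((362,477),6,(255,140)),.1)[:2];print('pad',pad,'from hinge', R2@np.array([-.135,0])+t2, R.T@(pad-t))
print('seat',R2@np.array([-.078,0])+t2)
for nm,(u,v) in dict(black=((505,95),(511,357)),white=((325,95),(327,358)),pink=((148,97),(151,362))).items():
    A=ray('top',f(u,9,(135,185)),.05)[:2];B=ray('top',f(v,9,(135,185)),.05)[:2];print(nm,(A+B)/2,np.linalg.norm(A-B),np.arctan2(*(A-B)[::-1]))
```

```text
sampler 0.13375086746171536 [ 0.56869445 -0.17193039] [[-0.001, -0.0018], [-0.0009, 0.0008], [0.0014, 0.002], [0.0005, -0.001]]
hinge 0.1297396704265265 [ 0.65828459 -0.16137224] [[0.0013, 0.002], [0.0013, -0.0016], [-0.0011, -0.0016], [-0.0015, 0.0012]] in sampler [ 0.09019794 -0.00148321]
pad [ 0.52403229 -0.17820712] from hinge [ 0.52441919 -0.178838  ] [-0.04510028 -0.00026486]
seat [ 0.58094013 -0.17146357]
black [0.54582931 0.15734437] 0.08057846858015227 0.05192440328042262
white [0.54471971 0.21340888] 0.08091731199929003 0.040594628441792534
pink [0.54286963 0.26783095] 0.08159743499643392 0.0481863388371117
```

Request:
{"api": "apply_moves", "payload": {
  "deltas": [
    {"xyz": [0.0107,0.0184,0],"turn": 0.119},
    {"xyz": [0.0107,0.0184,0],"turn": 0.119},
    {"xyz": [0.0107,0.0184,0],"turn": 0.119},
    {"xyz": [0.0107,0.0184,0],"turn": 0.119},
    {"xyz": [0.0107,0.0184,0],"turn": 0.119},
    {"xyz": [0.0107,0.0184,0],"turn": 0.119},
    {"xyz": [0.0107,0.0184,0],"turn": 0.119},
    {"xyz": [0.0107,0.0184,0],"turn": 0.119},
    {"xyz": [0.0107,0.0184,0],"turn": 0.119},
    {"xyz": [0.0107,0.0184,0],"turn": 0.119},
    {"xyz": [0.0107,0.0184,0],"turn": 0.119},
    {"xyz": [0.0107,0.0184,0],"turn": 0.119}
  ],
  "claw": 1,
  "squeeze": 40
}}

```text
clock: 1.15
tcp_pos: [0.3945, -0.3987, 0.4045]
orientation: [-1.905, -2.498, 0.0]
contact_force: [0.3, -0.3, -0.8]
grip_width: -0.0
```

```bash
cat >> h.py <<'E'
from scipy.spatial.transform import Rotation
def st():
    o=readout.get_obs();m=Rotation.from_rotvec(o['orientation']).as_matrix()
    print('t',round(o['clock'],2),'p',o['tcp_pos'].round(4),'yaw',round(np.arctan2(m[1,0],m[0,0]),4),'tilt z',m[:,2].round(4),'F',o['contact_force'].round(2),'w',round(o['grip_width'],4),'j',o['joints'].round(2))
    return o
E
python3 -c "
from h import *
st()"
```

```text
t 1.15 p [ 0.3945 -0.3987  0.4045] yaw 1.8386 tilt z [-4.e-04  2.e-04 -1.e+00] F [ 0.25 -0.29 -0.78] w -0.0 j [ 0.97  0.31 -0.35  1.81  0.12  1.04  0.83]
```

Request:
{"api": "apply_moves", "payload": {
  "deltas": [
    {"xyz": [0.0108,0.01835,-0.008],"turn": 0.1196},
    {"xyz": [0.0108,0.01835,-0.008],"turn": 0.1196},
    {"xyz": [0.0108,0.01835,-0.008],"turn": 0.1196},
    {"xyz": [0.0108,0.01835,-0.008],"turn": 0.1196},
    {"xyz": [0.0108,0.01835,-0.008],"turn": 0.1196},
    {"xyz": [0.0108,0.01835,-0.008],"turn": 0.1196},
    {"xyz": [0.0108,0.01835,-0.008],"turn": 0.1196},
    {"xyz": [0.0108,0.01835,-0.008],"turn": 0.1196},
    {"xyz": [0.0108,0.01835,-0.008],"turn": 0.1196},
    {"xyz": [0.0108,0.01835,-0.008],"turn": 0.1196},
    {"xyz": [0.0108,0.01835,-0.008],"turn": 0.1196},
    {"xyz": [0.0108,0.01835,-0.008],"turn": 0.1196}
  ]
}}

```text
clock: 2.15
tcp_pos: [0.5241, -0.1787, 0.3082]
orientation: [0.207, -3.134, -0.0]
contact_force: [0.8, 0.1, 0.5]
grip_width: -0.0003
```

```bash
python3 -c "
from h import *
st();snap('wrist','w1');snap('top','t1');crop('t1','t1a',255,140,370,255,6);st()"
```

```text
t 2.15 p [ 0.5241 -0.1787  0.3082] yaw -3.0096 tilt z [-3.e-04  0.e+00 -1.e+00] F [0.78 0.05 0.48] w -0.0003 j [ 0.75  0.48 -0.69  1.9   0.39  0.89  1.58]
t 2.25 p [ 0.5248 -0.1758  0.3077] yaw -3.0066 tilt z [-5.0e-04  3.3e-03 -1.0e+00] F [ 0.49  0.19 -0.18] w -0.0002 j [ 0.75  0.48 -0.69  1.9   0.38  0.89  1.58]
```

View pics/w1.png

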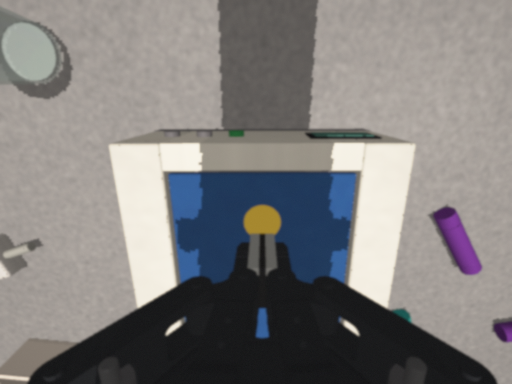

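View pics/t1a.png

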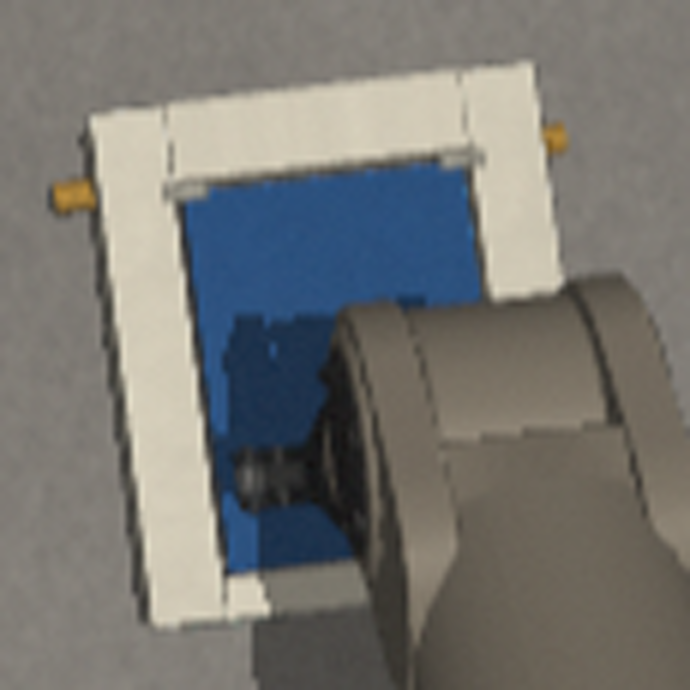

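The wrist view shows the yellow spot centred at (262,221), in line with the closed fingers.

```bash
python3 -c "
from h import *
o=st()
print(ray('wrist',(262,221),.1))
c=[(165,171),(357,171)]
print([ray('wrist',p,.1) for p in c])
print([ray('wrist',p,.1) for p in [(110,145),(414,143)]])
"
```

```text
t 2.25 p [ 0.5248 -0.1758  0.3077] yaw -3.0066 tilt z [-5.0e-04  3.3e-03 -1.0e+00] F [ 0.49  0.19 -0.18] w -0.0002 j [ 0.75  0.48 -0.69  1.9   0.38  0.89  1.58]
[ 0.5222883  -0.17460011  0.1       ]
[array([ 0.49523988, -0.24283357,  0.1       ]), array([ 0.47820063, -0.11731092,  0.1       ])]
[array([ 0.48280029, -0.27809104,  0.1       ]), array([ 0.45535641, -0.08564219,  0.1       ])]
```

Request:
{"api": "apply_moves", "payload": {
  "deltas": [
    {"xyz": [0,0,-0.01]},
    {"xyz": [0,0,-0.01]},
    {"xyz": [0,0,-0.005]},
    {"xyz": [0,0,0]},
    {"xyz": [0,0,0]}
  ]
}}

```text
invalid input
```

Request:
{"api": "apply_moves", "payload": {
  "deltas": [
    {"xyz": [0,0.001,-0.01],"turn": 0},
    {"xyz": [0,0,-0.01],"turn": 0},
    {"xyz": [0,0,-0.005],"turn": 0},
    {"xyz": [0,0,0],"turn": 0},
    {"xyz": [0,0,0],"turn": 0}
  ]
}}

```text
clock: 2.67
tcp_pos: [0.5234, -0.1792, 0.2832]
orientation: [0.196, -3.134, -0.0]
contact_force: [-0.1, 0.1, 0.2]
grip_width: -0.0001
```

Request:
{"api": "apply_moves", "payload": {
  "deltas": [
    {"xyz": [0,0,-0.004],"turn": 0},
    {"xyz": [0,0,-0.004],"turn": 0},
    {"xyz": [0,0,-0.002],"turn": 0},
    {"xyz": [0,0,-0.002],"turn": 0},
    {"xyz": [0,0,0],"turn": 0}
  ]
}}

```text
clock: 3.08
tcp_pos: [0.5238, -0.1787, 0.2717]
orientation: [0.198, -3.135, 0.001]
contact_force: [-0.8, -0.4, 2.9]
grip_width: 0.0001
```

Request:
{"api": "apply_moves", "payload": {
  "deltas": [
    {"xyz": [0,0,-0.001],"turn": 0},
    {"xyz": [0,0,-0.001],"turn": 0},
    {"xyz": [0,0,0],"turn": 0}
  ]
}}

```text
clock: 3.33
tcp_pos: [0.5238, -0.1786, 0.2697]
orientation: [-0.198, 3.135, -0.001]
contact_force: [-0.9, -1.0, 4.6]
grip_width: 0.0
```

Request:
{"api": "apply_moves", "payload": {
  "deltas": [
    {"xyz": [0,0,-0.001],"turn": 0},
    {"xyz": [0,0,0],"turn": 0}
  ]
}}

```text
clock: 3.5
tcp_pos: [0.5238, -0.1786, 0.2687]
orientation: [-0.198, 3.135, -0.0]
contact_force: [-1.1, -1.9, 3.4]
grip_width: -0.0002
```

Request:
{"api": "apply_moves", "payload": {
  "deltas": [
    {"xyz": [0,0,-0.001],"turn": 0},
    {"xyz": [0,0,0],"turn": 0}
  ]
}}

```text
clock: 3.67
tcp_pos: [0.5238, -0.1786, 0.2676]
orientation: [-0.198, 3.135, -0.0]
contact_force: [-1.7, -1.5, 3.2]
grip_width: -0.0
```

Request:
{"api": "apply_moves", "payload": {
  "deltas": [
    {"xyz": [0,0,-0.001],"turn": 0},
    {"xyz": [0,0,0],"turn": 0}
  ]
}}

```text
clock: 3.83
tcp_pos: [0.5239, -0.1786, 0.2666]
orientation: [-0.198, 3.135, -0.0]
contact_force: [-1.5, -1.3, 4.6]
grip_width: 0.0
```

Request:
{"api": "apply_moves", "payload": {
  "deltas": [
    {"xyz": [0,0,-0.001],"turn": 0},
    {"xyz": [0,0,0],"turn": 0}
  ]
}}

```text
clock: 4.0
tcp_pos: [0.5239, -0.1786, 0.2657]
orientation: [-0.198, 3.135, -0.0]
contact_force: [-1.3, -2.6, 4.1]
grip_width: -0.0
```

Request:
{"api": "apply_moves", "payload": {
  "deltas": [
    {"xyz": [0,0,-0.001],"turn": 0},
    {"xyz": [0,0,0],"turn": 0}
  ]
}}

```text
clock: 4.17
tcp_pos: [0.5239, -0.1786, 0.2646]
orientation: [-0.198, 3.135, -0.0]
contact_force: [-1.3, -1.8, 4.0]
grip_width: -0.0001
```

Request:
{"api": "apply_moves", "payload": {
  "deltas": [
    {"xyz": [0,0,-0.001],"turn": 0},
    {"xyz": [0,0,0],"turn": 0}
  ]
}}

```text
clock: 4.33
tcp_pos: [0.524, -0.1786, 0.2638]
orientation: [-0.198, 3.135, -0.0]
contact_force: [-2.4, -1.5, 6.0]
grip_width: 0.0002
```

Request:
{"api": "apply_moves", "payload": {
  "deltas": [
    {"xyz": [0,0,-0.0005],"turn": 0},
    {"xyz": [0,0,0],"turn": 0}
  ]
}}

```text
clock: 4.5
tcp_pos: [0.524, -0.1786, 0.2635]
orientation: [-0.198, 3.135, -0.001]
contact_force: [-1.6, -2.2, 6.5]
grip_width: -0.0001
```

Request:
{"api": "apply_moves", "payload": {
  "deltas": [
    {"xyz": [0,0,-0.0005],"turn": 0},
    {"xyz": [0,0,0],"turn": 0}
  ]
}}

```text
clock: 4.67
tcp_pos: [0.524, -0.1785, 0.2631]
orientation: [-0.198, 3.135, -0.001]
contact_force: [-2.6, -1.7, 8.4]
grip_width: 0.0
```

Request:
{"api": "apply_moves", "payload": {
  "deltas": [
    {"xyz": [0,0,-0.0003],"turn": 0},
    {"xyz": [0,0,0],"turn": 0}
  ]
}}

```text
clock: 4.83
tcp_pos: [0.524, -0.1785, 0.2629]
orientation: [-0.198, 3.135, -0.001]
contact_force: [-2.6, -2.2, 9.0]
grip_width: 0.0005
```

Request:
{"api": "apply_moves", "payload": {
  "deltas": [
    {"xyz": [0,0,0.003],"turn": 0},
    {"xyz": [0,0,0.006],"turn": 0},
    {"xyz": [0,0,0.02],"turn": 0},
    {"xyz": [0,0,0.035],"turn": 0},
    {"xyz": [0,0,0.035],"turn": 0},
    {"xyz": [0,0,0.035],"turn": 0},
    {"xyz": [0,0,0.03],"turn": 0},
    {"xyz": [0,0,0.02],"turn": 0},
    {"xyz": [0,0,0],"turn": 0},
    {"xyz": [0,0,0],"turn": 0}
  ]
}}

```text
clock: 5.67
tcp_pos: [0.524, -0.1777, 0.4473]
orientation: [-0.199, 3.133, -0.0]
contact_force: [0.1, -0.3, -1.0]
grip_width: -0.0003
```

```bash
python3 -c "
from h import *
st();snap('scene','s2');crop('s2','s2a',130,80,400,290,2.8)"
```

```text
t 5.67 p [ 0.524  -0.1777  0.4473] yaw -3.0145 tilt z [ 1.9e-03 -1.0e-04 -1.0e+00] F [ 0.12 -0.28 -0.96] w -0.0003 j [ 0.83  0.33 -0.76  1.76  0.24  1.15  1.69]
```

View pics/s2a.png

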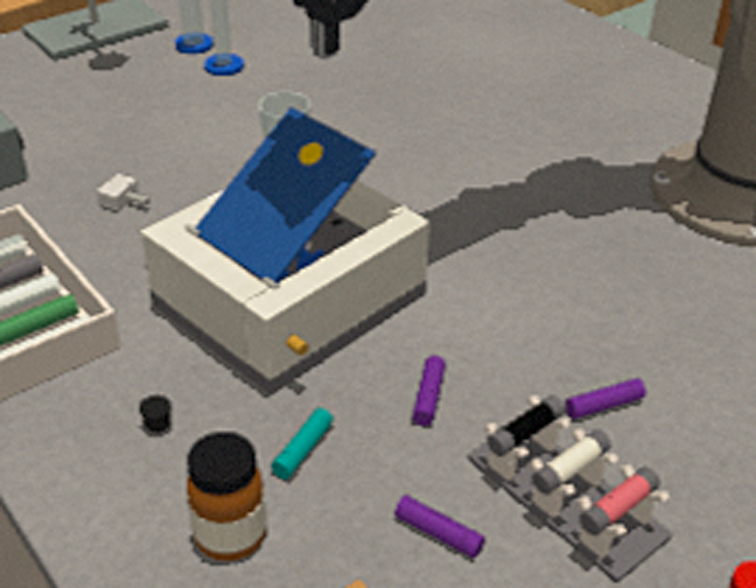

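The hatch is mid-swing and opening. Next I move over the rack.

Request:
{"api": "apply_moves", "payload": {
  "deltas": [
    {"xyz": [0.0022,0.0335,0],"turn": -0.008},
    {"xyz": [0.0022,0.0335,0],"turn": -0.008},
    {"xyz": [0.0022,0.0335,0],"turn": -0.008},
    {"xyz": [0.0022,0.0335,0],"turn": -0.008},
    {"xyz": [0.0022,0.0335,-0.02],"turn": -0.008},
    {"xyz": [0.0022,0.0335,-0.02],"turn": -0.008},
    {"xyz": [0.0022,0.0335,-0.02],"turn": -0.008},
    {"xyz": [0.0022,0.0335,-0.02],"turn": -0.008},
    {"xyz": [0.0022,0.0335,-0.02],"turn": -0.008},
    {"xyz": [0.0022,0.0335,-0.02],"turn": -0.008},
    {"xyz": [0,0,-0.02],"turn": 0},
    {"xyz": [0,0,0],"turn": 0}
  ],
  "claw": 0
}}

```text
clock: 6.72
tcp_pos: [0.5431, 0.1584, 0.3011]
orientation: [0.081, -3.131, 0.001]
contact_force: [-0.3, -1.1, 0.3]
grip_width: 0.0427
```

Request:
{"api": "apply_moves", "payload": {
  "deltas": [
    {"xyz": [0,0,0],"turn": 0}
  ]
}}

```text
clock: 6.8
tcp_pos: [0.5448, 0.1563, 0.3042]
orientation: [0.075, -3.135, 0.002]
contact_force: [1.5, -0.3, 0.0]
grip_width: 0.0428
```

```bash
python3 -c "
from h import *
st();snap('wrist','w3');snap('scene','s3');crop('s3','s3a',130,80,400,290,2.8)
st()
print(proj('wrist',np.array([.5458,.1573,.05])))"
```

```text
t 6.8 p [0.5448 0.1563 0.3042] yaw -3.0939 tilt z [-0.0053 -0.0013 -1.    ] F [ 1.51 -0.26  0.01] w 0.0428 j [ 0.19  0.53 -0.75  1.87  0.45  0.93  0.84]
t 6.9 p [0.546  0.1555 0.3065] yaw -3.0967 tilt z [-6.e-04 -5.e-04 -1.e+00] F [ 0.86 -0.96  1.19] w 0.0425 j [ 0.19  0.53 -0.75  1.87  0.45  0.93  0.84]
[263.37738879 200.41119661]
```

View pics/w3.png

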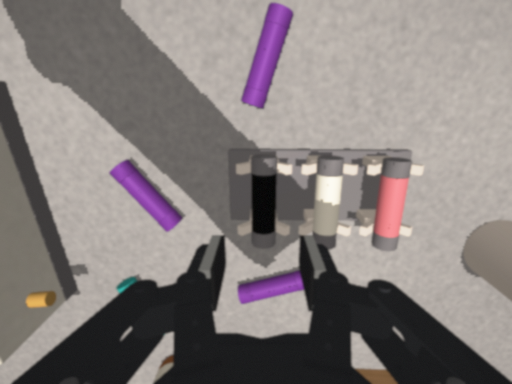

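View pics/s3a.png

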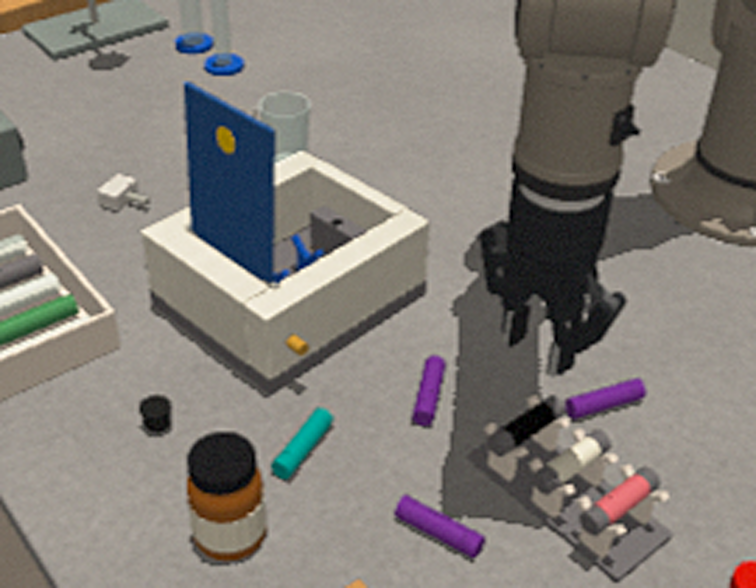

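The hatch stands fully open. The black tube's axis in the wrist view runs (263,153) to (263,247), which matches my estimate. Descending now.

Request:
{"api": "apply_moves", "payload": {
  "deltas": [
    {"xyz": [-0.002,0.001,-0.012],"turn": 0},
    {"xyz": [-0.002,0,-0.015],"turn": 0},
    {"xyz": [-0.001,0,-0.015],"turn": 0},
    {"xyz": [0,0,-0.015],"turn": 0},
    {"xyz": [0,0,-0.015],"turn": 0},
    {"xyz": [0,0,-0.012],"turn": 0},
    {"xyz": [0,0,-0.01],"turn": 0},
    {"xyz": [0,0,-0.005],"turn": 0},
    {"xyz": [0,0,0],"turn": 0},
    {"xyz": [0,0,0],"turn": 0}
  ]
}}

```text
clock: 7.73
tcp_pos: [0.541, 0.1576, 0.2076]
orientation: [-0.073, 3.141, 0.0]
contact_force: [0.0, -0.1, -1.2]
grip_width: 0.0424
```

```bash
python3 -c "
from h import *
st();snap('wrist','w4')"
```

```text
t 7.73 p [0.541  0.1576 0.2076] yaw -3.0954 tilt z [ 2.e-04  2.e-04 -1.e+00] F [ 0.02 -0.07 -1.22] w 0.0424 j [ 0.11  0.65 -0.66  1.93  0.58  0.75  0.73]
```

View pics/w4.png

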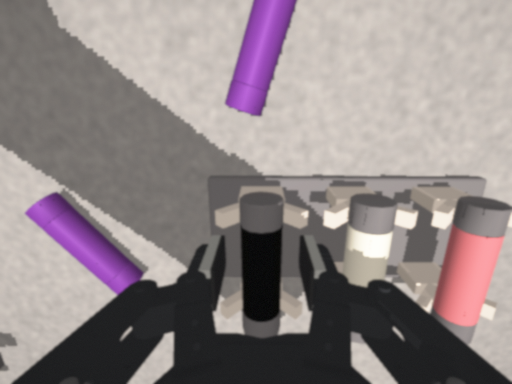

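The tube is centred between the fingers, so I close on it.

Request:
{"api": "apply_moves", "payload": {
  "deltas": [
    {"xyz": [0,0,-0.002],"turn": 0},
    {"xyz": [0,0,0],"turn": 0},
    {"xyz": [0,0,0],"turn": 0},
    {"xyz": [0,0,0],"turn": 0},
    {"xyz": [0,0,0],"turn": 0},
    {"xyz": [0,0,0],"turn": 0}
  ],
  "claw": 1,
  "squeeze": 35
}}

```text
clock: 8.28
tcp_pos: [0.5412, 0.1573, 0.2058]
orientation: [-0.072, 3.14, -0.001]
contact_force: [0.2, -3.0, 4.8]
grip_width: 0.0209
```

Request:
{"api": "apply_moves", "payload": {
  "deltas": [
    {"xyz": [0,0,0.01],"turn": 0},
    {"xyz": [0,0,0.02],"turn": 0},
    {"xyz": [0,0,0.03],"turn": 0},
    {"xyz": [0,0,0.03],"turn": 0},
    {"xyz": [0,0,0.03],"turn": 0},
    {"xyz": [0,-0.01,0.02],"turn": 0},
    {"xyz": [0,-0.03,0.01],"turn": 0.017},
    {"xyz": [0,-0.03,0],"turn": 0.017},
    {"xyz": [0,-0.03,0],"turn": 0.017},
    {"xyz": [0,-0.03,0],"turn": 0.017},
    {"xyz": [0,-0.03,0],"turn": 0.019},
    {"xyz": [0,-0.03,0],"turn": 0}
  ]
}}

```text
clock: 9.28
tcp_pos: [0.5404, -0.0333, 0.3558]
orientation: [-0.212, 3.134, 0.001]
contact_force: [0.5, -0.1, -0.6]
grip_width: 0.021
```

Request:
{"api": "apply_moves", "payload": {
  "deltas": [
    {"xyz": [0.003,-0.03,0],"turn": 0},
    {"xyz": [0.003,-0.03,0],"turn": 0},
    {"xyz": [0.003,-0.03,0],"turn": 0},
    {"xyz": [0.003,-0.025,0],"turn": 0},
    {"xyz": [0.003,-0.02,-0.01],"turn": 0},
    {"xyz": [0,-0.0044,-0.01],"turn": 0},
    {"xyz": [0,0,-0.01],"turn": 0},
    {"xyz": [0,0,0],"turn": 0},
    {"xyz": [0,0,0],"turn": 0}
  ]
}}

```text
clock: 10.03
tcp_pos: [0.5555, -0.1696, 0.3244]
orientation: [0.214, -3.132, -0.003]
contact_force: [-0.8, 0.2, -0.6]
grip_width: 0.0209
```

```bash
python3 -c "
from h import *
st();snap('wrist','w5');snap('scene','s5');snap('top','t5');crop('s5','s5a',130,80,400,290,2.8);crop('t5','t5a',255,140,370,255,6)
for X in ([.5809,-.1715,.06],[.5561,-.1748,.06],[.6057,-.1682,.06]): print(proj('wrist',np.array(X)))
st()"
```

```text
t 10.03 p [ 0.5555 -0.1696  0.3244] yaw -3.005 tilt z [-0.002  0.002 -1.   ] F [-0.79  0.23 -0.56] w 0.0209 j [ 0.74  0.51 -0.73  1.82  0.41  0.96  1.55]
[256.07258251 221.20195949]
[255.99763693 195.85359712]
[256.14304612 245.03441494]
t 10.18 p [ 0.5562 -0.1702  0.3259] yaw -3.0056 tilt z [ 7.e-04  4.e-04 -1.e+00] F [-0.18 -0.52 -0.73] w 0.0208 j [ 0.74  0.51 -0.73  1.82  0.41  0.96  1.55]
```

View pics/w5.png

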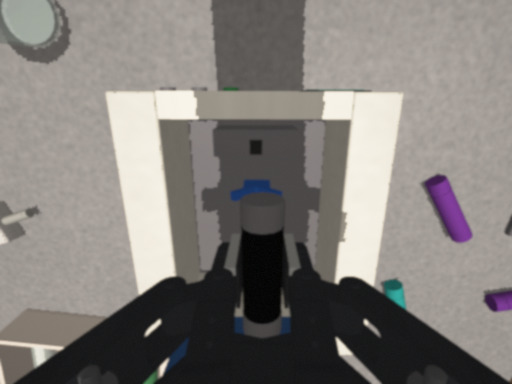

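View pics/s5a.png

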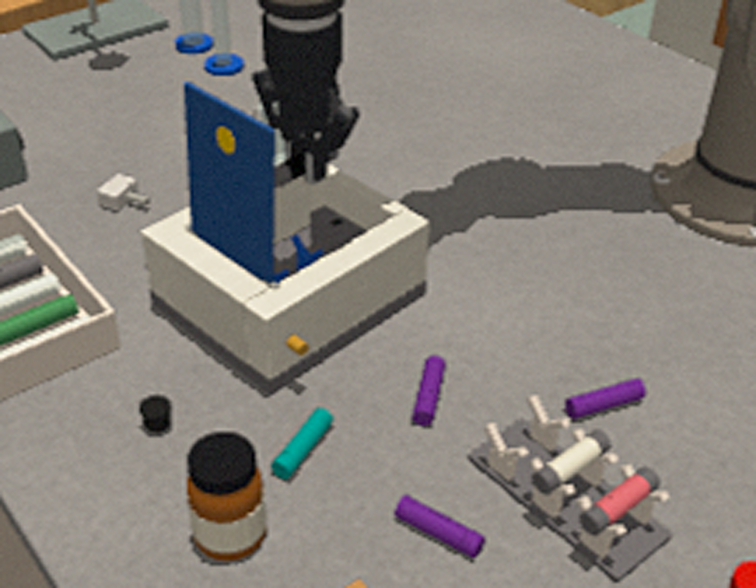

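View pics/t5a.png

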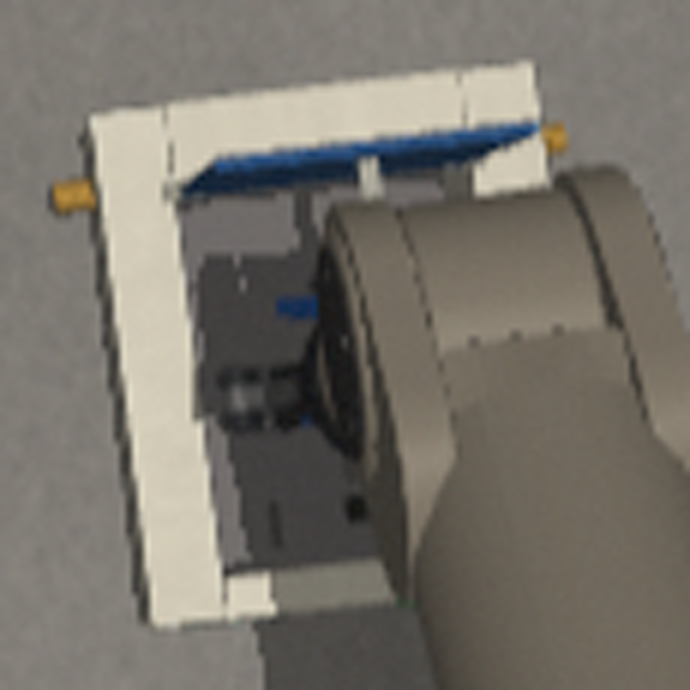

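```bash
python3 -c "
from h import *
crop('w5','w5a',205,160,325,250,6)"
```

```text
(no output)
```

View pics/w5a.png

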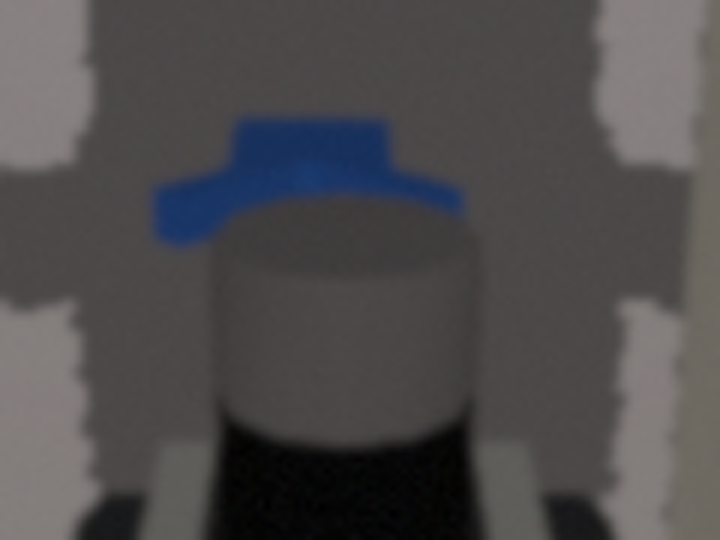

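The front saddle's arms are centred at (256.3,195.8), and the estimate predicted (256.0,195.9), so the seat estimate holds. Moving in and lowering.

Request:
{"api": "apply_moves", "payload": {
  "deltas": [
    {"xyz": [0.005,-0.0005,0],"turn": 0},
    {"xyz": [0.005,-0.0005,0],"turn": 0},
    {"xyz": [0.005,-0.0005,-0.005],"turn": 0},
    {"xyz": [0.005,-0.0005,-0.01],"turn": 0},
    {"xyz": [0,0,-0.012],"turn": 0},
    {"xyz": [0,0,-0.012],"turn": 0},
    {"xyz": [0,0,-0.012],"turn": 0},
    {"xyz": [0,0,-0.012],"turn": 0},
    {"xyz": [0,0,-0.007],"turn": 0},
    {"xyz": [0,0,0],"turn": 0},
    {"xyz": [0,0,0],"turn": 0}
  ]
}}

```text
clock: 11.1
tcp_pos: [0.5757, -0.1738, 0.2549]
orientation: [0.209, -3.134, -0.001]
contact_force: [0.1, 0.8, 0.6]
grip_width: 0.0208
```

```bash
python3 -c "
from h import *
st();snap('wrist','w6');snap('scene','s6');crop('s6','s6a',150,40,320,220,3.2)
for X in ([.5809,-.1715,.06],[.5561,-.1748,.06],[.6057,-.1682,.06]): print(proj('wrist',np.array(X)))
st()"
```

```text
t 11.1 p [ 0.5757 -0.1738  0.2549] yaw -3.0081 tilt z [-9.e-04  4.e-04 -1.e+00] F [0.12 0.84 0.57] w 0.0208 j [ 0.68  0.63 -0.67  1.82  0.5   0.87  1.48]
[263.28418285 237.97558657]
[263.40292334 202.91433025]
[263.17524033 270.14373138]
t 11.2 p [ 0.5762 -0.1738  0.256 ] yaw -3.0082 tilt z [ 1.e-03 -1.e-04 -1.e+00] F [ 0.17 -0.14 -0.13] w 0.0209 j [ 0.68  0.63 -0.67  1.82  0.5   0.87  1.48]
```

View pics/w6.png

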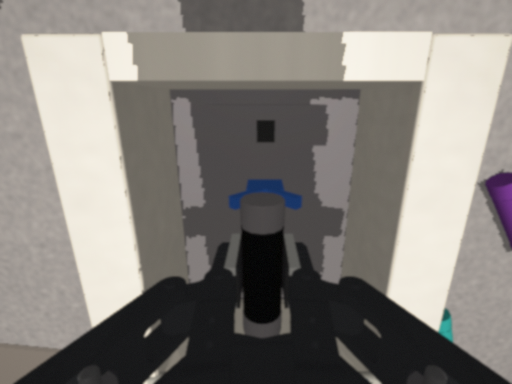

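View pics/s6a.png

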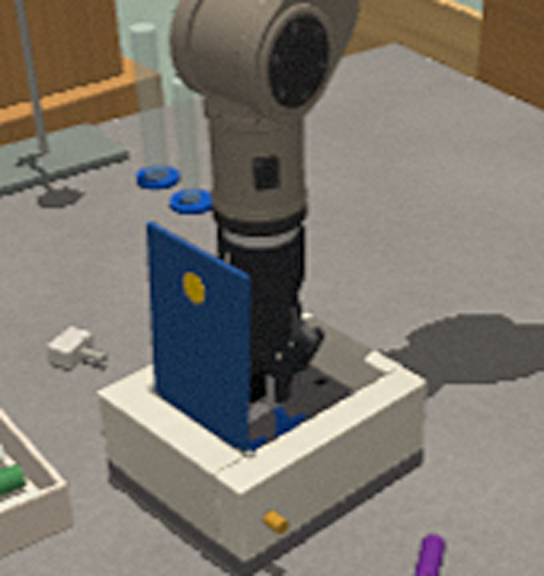

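The saddle is centred at column 265.5 and the tube at 263, so I shift about +2 mm in y. The wrist is clear of the hatch.

Request:
{"api": "apply_moves", "payload": {
  "deltas": [
    {"xyz": [0,0.001,-0.002],"turn": 0},
    {"xyz": [0,0.001,-0.008],"turn": 0},
    {"xyz": [0,0,-0.01],"turn": 0},
    {"xyz": [0,0,-0.007],"turn": 0},
    {"xyz": [0,0,-0.005],"turn": 0},
    {"xyz": [0,0,-0.003],"turn": 0},
    {"xyz": [0,0,0],"turn": 0},
    {"xyz": [0,0,0],"turn": 0}
  ]
}}

```text
clock: 11.87
tcp_pos: [0.5759, -0.1718, 0.2202]
orientation: [0.209, -3.134, -0.0]
contact_force: [1.0, 0.3, -0.3]
grip_width: 0.0209
```

```bash
python3 -c "
from h import *
st();snap('wrist','w7');st();crop('w7','w7a',165,130,365,280,4)"
```

```text
t 11.87 p [ 0.5759 -0.1718  0.2202] yaw -3.0081 tilt z [-3.e-04  2.e-04 -1.e+00] F [ 1.04  0.26 -0.26] w 0.0209 j [ 0.66  0.67 -0.64  1.84  0.54  0.81  1.45]
t 11.92 p [ 0.576  -0.1718  0.2205] yaw -3.0082 tilt z [ 2.e-04  1.e-04 -1.e+00] F [ 0.42 -0.8  -0.28] w 0.0207 j [ 0.66  0.67 -0.64  1.84  0.54  0.81  1.45]
```

View pics/w7a.png

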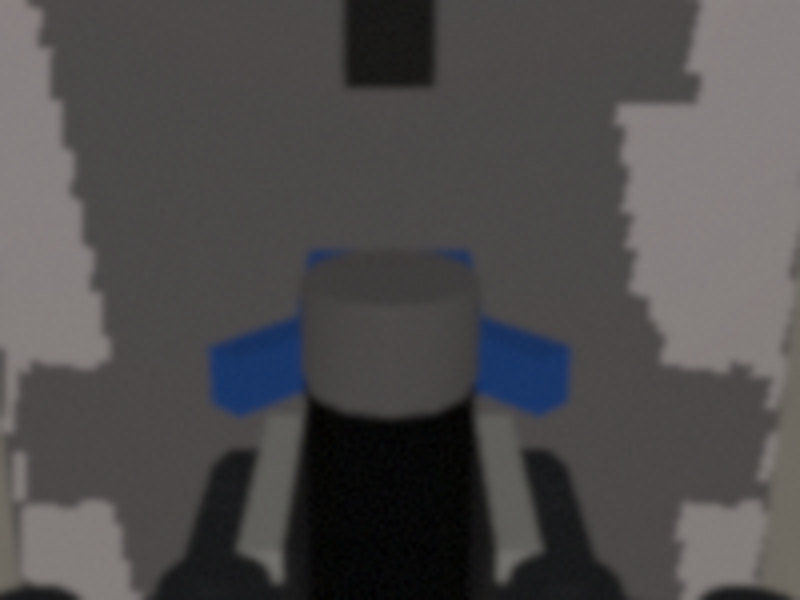

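Centred: saddle 390, tube 390.5 in the crop. I lower the last few millimetres, feeling for contact.

Request:
{"api": "apply_moves", "payload": {
  "deltas": [
    {"xyz": [0,0,-0.0015],"turn": 0},
    {"xyz": [0,0,-0.0015],"turn": 0},
    {"xyz": [0,0,-0.001],"turn": 0},
    {"xyz": [0,0,0],"turn": 0}
  ]
}}

```text
clock: 12.25
tcp_pos: [0.5758, -0.1719, 0.2163]
orientation: [0.209, -3.135, -0.0]
contact_force: [0.9, 0.1, -0.7]
grip_width: 0.021
```

Request:
{"api": "apply_moves", "payload": {
  "deltas": [
    {"xyz": [0,0,-0.0007],"turn": 0},
    {"xyz": [0,0,0],"turn": 0}
  ]
}}

```text
clock: 12.42
tcp_pos: [0.5759, -0.1718, 0.216]
orientation: [-0.209, 3.135, -0.0]
contact_force: [-1.0, 0.7, 1.9]
grip_width: 0.0206
```

Request:
{"api": "apply_moves", "payload": {
  "deltas": [
    {"xyz": [0,0,0],"turn": 0},
    {"xyz": [0,0,0],"turn": 0},
    {"xyz": [0,0,0],"turn": 0},
    {"xyz": [0,0,0],"turn": 0},
    {"xyz": [0,0,0.005],"turn": 0},
    {"xyz": [0,0,0.01],"turn": 0},
    {"xyz": [0,0,0.01],"turn": 0},
    {"xyz": [0,0,0.015],"turn": 0},
    {"xyz": [0,0,0.02],"turn": 0},
    {"xyz": [0,0,0.02],"turn": 0},
    {"xyz": [0,0,0],"turn": 0},
    {"xyz": [0,0,0],"turn": 0}
  ],
  "claw": 0
}}

```text
clock: 13.42
tcp_pos: [0.5764, -0.1719, 0.2982]
orientation: [-0.209, 3.131, -0.002]
contact_force: [-0.3, -0.3, 1.0]
grip_width: 0.0426
```

```bash
python3 -c "
from h import *
st();snap('wrist','w8');snap('scene','s8');crop('s8','s8a',150,40,320,220,3.2)
print([proj('wrist',np.array(X)) for X in ([.5809,-.1715,.06],[.5412,-.1767,.06],[.6206,-.1663,.06])])"
```

```text
t 13.42 p [ 0.5764 -0.1719  0.2982] yaw -3.0084 tilt z [ 0.0038 -0.0013 -1.    ] F [-0.31 -0.27  0.98] w 0.0426 j [ 0.7   0.57 -0.7   1.8   0.45  0.93  1.51]
[array([260.8126077 , 215.24741539]), array([260.91983563, 166.72698208]), array([260.71691044, 258.55024184])]
```

View pics/w8.png

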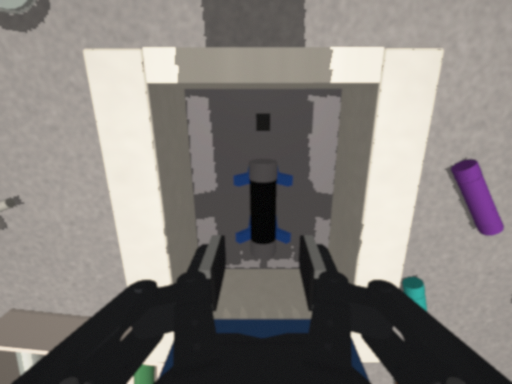

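View pics/s8a.png

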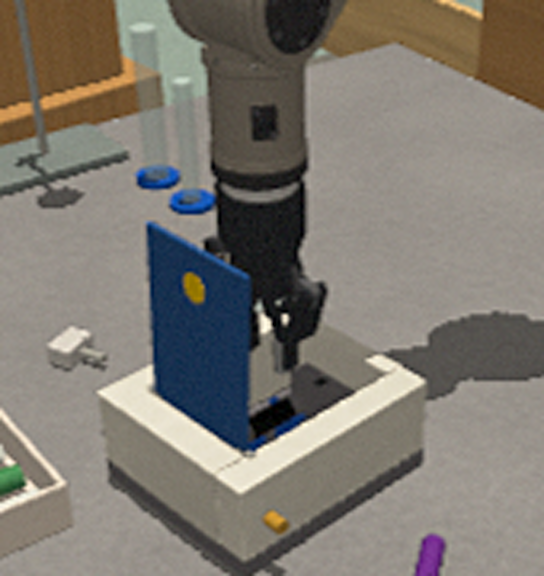

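```bash
python3 -c "
from h import *
crop('w8','w8a',215,145,315,275,4.6)"
```

```text
(no output)
```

View pics/w8a.png

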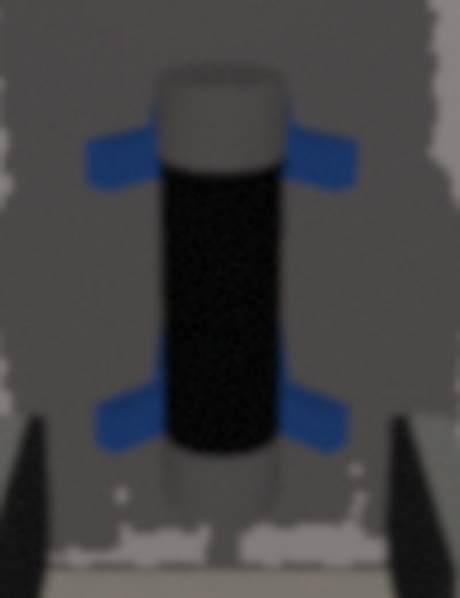

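The tube lies in both saddles, aligned with them, with its centre within about 3 mm along the cradle. Now I go over and behind the hatch.

Request:
{"api": "apply_moves", "payload": {
  "deltas": [
    {"xyz": [0,0,0.025],"turn": 0},
    {"xyz": [0,0,0.035],"turn": 0},
    {"xyz": [0,0,0.035],"turn": 0},
    {"xyz": [0,0,0.035],"turn": 0},
    {"xyz": [0,0,0.03],"turn": 0},
    {"xyz": [0.01,0.0012,0.005],"turn": 0},
    {"xyz": [0.025,0.0032,0],"turn": 0},
    {"xyz": [0.025,0.0032,0],"turn": 0},
    {"xyz": [0.025,0.0032,0],"turn": 0},
    {"xyz": [0.02,0.0028,0],"turn": 0},
    {"xyz": [0.012,0.0015,0],"turn": 0},
    {"xyz": [0,0,0],"turn": 0}
  ],
  "claw": 1
}}

```text
clock: 14.52
tcp_pos: [0.6944, -0.1557, 0.4587]
orientation: [0.212, -3.133, -0.003]
contact_force: [-0.2, -0.6, -0.4]
grip_width: -0.0002
```

```bash
python3 -c "
from h import *
st();snap('scene','s9');crop('s9','s9a',150,20,320,220,2.9)"
```

```text
t 14.52 p [ 0.6944 -0.1557  0.4587] yaw -3.0065 tilt z [-0.0017  0.0021 -1.    ] F [-0.24 -0.65 -0.36] w -0.0002 j [ 0.58  0.6  -0.73  1.35  0.39  1.34  1.56]
```

View pics/s9a.png

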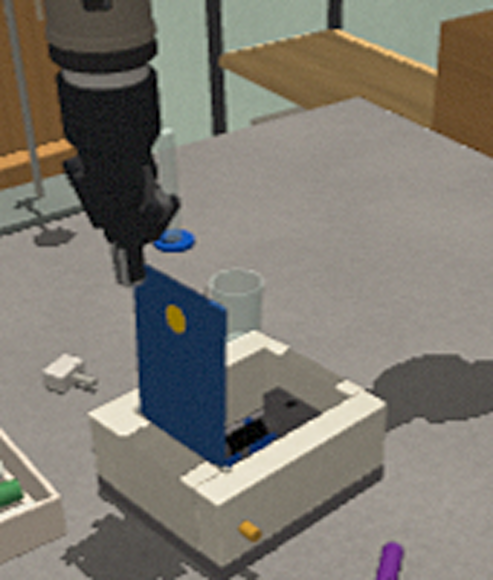

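Run:
```python
from h import *
o=st();R=np.array([.991,.131]);h=np.array([.6583,-.1614])
print('local',(o['tcp_pos'][:2]-h)@R)
p=np.array([.035,.4587-.173]);r=.146
for a in np.r_[1.5,np.arange(1.45,0.02,-.13),.03,0]:
    q=np.array([-r*np.cos(a)+.003*np.sin(a)+.011,.097+r*np.sin(a)+.003*np.cos(a)])
    d=q-p;p=q;print(round(a,2),q.round(4),'tcp',(h+q[0]*R).round(4),round(q[1]+.173,4),'world d',(d[0]*R).round(4),d[1].round(4))
```

```text
t 14.57 p [ 0.6934 -0.1562  0.459 ] yaw -3.007 tilt z [-0.0023  0.0014 -1.    ] F [-0.09 -0.59 -0.08] w 0.0001 j [ 0.59  0.6  -0.73  1.35  0.39  1.34  1.56]
local 0.035450388835179376
1.5 [0.0037 0.2428] tcp [ 0.6619 -0.1609] 0.4158 world d [-0.0311 -0.0041] -0.0429
1.45 [-0.0036  0.2423] tcp [ 0.6547 -0.1619] 0.4153 world d [-0.0072 -0.001 ] -0.0005
1.32 [-0.0223  0.2392] tcp [ 0.6362 -0.1643] 0.4122 world d [-0.0185 -0.0025] -0.0031
1.19 [-0.0405  0.2337] tcp [ 0.6182 -0.1667] 0.4067 world d [-0.018  -0.0024] -0.0055
1.06 [-0.0578  0.2258] tcp [ 0.6011 -0.169 ] 0.3988 world d [-0.0171 -0.0023] -0.0078
0.93 [-0.0739  0.2158] tcp [ 0.5851 -0.1711] 0.3888 world d [-0.016  -0.0021] -0.01
0.8 [-0.0886  0.2038] tcp [ 0.5705 -0.173 ] 0.3768 world d [-0.0146 -0.0019] -0.012
0.67 [-0.1016  0.19  ] tcp [ 0.5576 -0.1747] 0.363 world d [-0.0129 -0.0017] -0.0138
0.54 [-0.1127  0.1746] tcp [ 0.5466 -0.1762] 0.3476 world d [-0.011  -0.0015] -0.0154
0.41 [-0.1217  0.1579] tcp [ 0.5377 -0.1773] 0.3309 world d [-0.0089 -0.0012] -0.0167
0.28 [-0.1285  0.1402] tcp [ 0.531  -0.1782] 0.3132 world d [-0.0067 -0.0009] -0.0177
0.15 [-0.1329  0.1218] tcp [ 0.5266 -0.1788] 0.2948 world d [-0.0044 -0.0006] -0.0184
0.03 [-0.1348  0.1044] tcp [ 0.5247 -0.1791] 0.2774 world d [-0.0019 -0.0003] -0.0174
0.0 [-0.135  0.1  ] tcp [ 0.5245 -0.1791] 0.273 world d [-0.0002 -0.    ] -0.0044
```

Descend behind the hatch and approach to just short of contact.

Request:
{"api": "apply_moves", "payload": {
  "deltas": [
    {"xyz": [0,0,-0.015],"turn": 0},
    {"xyz": [0,0,-0.018],"turn": 0},
    {"xyz": [0,0,-0.01],"turn": 0},
    {"xyz": [-0.008,-0.001,0],"turn": 0},
    {"xyz": [-0.008,-0.001,0],"turn": 0},
    {"xyz": [-0.006,-0.0008,0],"turn": 0},
    {"xyz": [-0.004,-0.0005,0],"turn": 0},
    {"xyz": [0,0,0],"turn": 0}
  ]
}}

```text
clock: 15.23
tcp_pos: [0.666, -0.1605, 0.4191]
orientation: [-0.208, 3.134, -0.002]
contact_force: [0.4, 0.0, -0.3]
grip_width: 0.0001
```

Request:
{"api": "apply_moves", "payload": {
  "deltas": [
    {"xyz": [-0.0035,-0.0004,0],"turn": 0},
    {"xyz": [-0.0035,-0.0004,0],"turn": 0},
    {"xyz": [-0.004,-0.0005,-0.0005],"turn": 0}
  ]
}}

```text
clock: 15.48
tcp_pos: [0.6562, -0.1612, 0.418]
orientation: [-0.209, 3.132, -0.0]
contact_force: [2.6, -0.7, 2.1]
grip_width: -0.0
```

Request:
{"api": "apply_moves", "payload": {
  "deltas": [
    {"xyz": [-0.005,-0.0007,-0.001],"turn": 0},
    {"xyz": [-0.005,-0.0006,-0.0015],"turn": 0},
    {"xyz": [-0.005,-0.0007,-0.0015],"turn": 0},
    {"xyz": [-0.005,-0.0006,-0.002],"turn": 0},
    {"xyz": [-0.005,-0.0007,-0.002],"turn": 0},
    {"xyz": [-0.005,-0.0007,-0.002],"turn": 0},
    {"xyz": [-0.005,-0.0006,-0.002],"turn": 0},
    {"xyz": [-0.005,-0.0007,-0.002],"turn": 0}
  ]
}}

```text
clock: 16.15
tcp_pos: [0.6152, -0.1667, 0.403]
orientation: [0.209, -3.134, 0.0]
contact_force: [0.2, 1.1, 3.4]
grip_width: 0.0001
```

Request:
{"api": "apply_moves", "payload": {
  "deltas": [
    {"xyz": [-0.0055,-0.0007,-0.002],"turn": 0},
    {"xyz": [-0.0055,-0.0007,-0.0023],"turn": 0},
    {"xyz": [-0.005,-0.0007,-0.0025],"turn": 0},
    {"xyz": [-0.005,-0.0007,-0.003],"turn": 0},
    {"xyz": [-0.005,-0.0007,-0.003],"turn": 0},
    {"xyz": [-0.0048,-0.0006,-0.003],"turn": 0},
    {"xyz": [-0.0047,-0.0006,-0.0033],"turn": 0},
    {"xyz": [-0.0046,-0.0006,-0.0036],"turn": 0},
    {"xyz": [-0.0046,-0.0006,-0.0038],"turn": 0}
  ]
}}

```text
clock: 16.9
tcp_pos: [0.5708, -0.1726, 0.3764]
orientation: [-0.209, 3.134, -0.0]
contact_force: [4.0, -0.3, -0.2]
grip_width: 0.0001
```

Request:
{"api": "apply_moves", "payload": {
  "deltas": [
    {"xyz": [-0.0043,-0.0006,-0.0046],"turn": 0},
    {"xyz": [-0.0043,-0.0006,-0.0046],"turn": 0},
    {"xyz": [-0.0043,-0.0006,-0.0046],"turn": 0},
    {"xyz": [-0.0037,-0.0005,-0.0051],"turn": 0},
    {"xyz": [-0.0037,-0.0005,-0.0051],"turn": 0},
    {"xyz": [-0.0037,-0.0005,-0.0051],"turn": 0},
    {"xyz": [-0.003,-0.0004,-0.0056],"turn": 0},
    {"xyz": [-0.003,-0.0004,-0.0056],"turn": 0},
    {"xyz": [-0.003,-0.0004,-0.0056],"turn": 0}
  ]
}}

```text
clock: 17.65
tcp_pos: [0.5376, -0.1772, 0.3301]
orientation: [0.209, -3.134, -0.0]
contact_force: [-0.2, -0.2, 3.2]
grip_width: 0.0
```

Request:
{"api": "apply_moves", "payload": {
  "deltas": [
    {"xyz": [-0.0022,-0.0003,-0.0059],"turn": 0},
    {"xyz": [-0.0022,-0.0003,-0.0059],"turn": 0},
    {"xyz": [-0.0022,-0.0003,-0.0059],"turn": 0},
    {"xyz": [-0.0015,-0.0002,-0.006],"turn": 0},
    {"xyz": [-0.0015,-0.0002,-0.006],"turn": 0},
    {"xyz": [-0.0015,-0.0002,-0.006],"turn": 0},
    {"xyz": [-0.0005,0,-0.005],"turn": 0},
    {"xyz": [-0.0005,0,-0.005],"turn": 0},
    {"xyz": [-0.0005,0,-0.004],"turn": 0},
    {"xyz": [0,0,-0.003],"turn": 0},
    {"xyz": [0,0,0],"turn": 0}
  ]
}}

```text
clock: 18.57
tcp_pos: [0.5253, -0.1788, 0.2774]
orientation: [0.209, -3.134, -0.0]
contact_force: [-1.9, -0.8, 2.3]
grip_width: 0.0004
```

Request:
{"api": "apply_moves", "payload": {
  "deltas": [
    {"xyz": [-0.001,0,-0.0015],"turn": 0},
    {"xyz": [0,0,-0.0015],"turn": 0},
    {"xyz": [0,0,-0.0015],"turn": 0},
    {"xyz": [0,0,-0.0015],"turn": 0},
    {"xyz": [0,0,-0.001],"turn": 0},
    {"xyz": [0,0,-0.001],"turn": 0},
    {"xyz": [0,0,0],"turn": 0}
  ]
}}

```text
clock: 19.15
tcp_pos: [0.5249, -0.1787, 0.2701]
orientation: [-0.209, 3.134, -0.0]
contact_force: [0.2, -1.3, 2.6]
grip_width: 0.0002
```

Request:
{"api": "apply_moves", "payload": {
  "deltas": [
    {"xyz": [0,0,-0.001],"turn": 0},
    {"xyz": [0,0,-0.001],"turn": 0},
    {"xyz": [0,0,0],"turn": 0}
  ]
}}

```text
clock: 19.4
tcp_pos: [0.5248, -0.1786, 0.2681]
orientation: [-0.209, 3.134, -0.0]
contact_force: [1.0, -1.6, 3.2]
grip_width: 0.0001
```

Request:
{"api": "apply_moves", "payload": {
  "deltas": [
    {"xyz": [0,0,-0.001],"turn": 0},
    {"xyz": [0,0,0],"turn": 0}
  ]
}}

```text
clock: 19.57
tcp_pos: [0.5248, -0.1785, 0.2671]
orientation: [-0.209, 3.134, 0.0]
contact_force: [2.4, -2.0, 3.8]
grip_width: 0.0
```

Request:
{"api": "apply_moves", "payload": {
  "deltas": [
    {"xyz": [0,0,-0.001],"turn": 0},
    {"xyz": [0,0,0],"turn": 0}
  ]
}}

```text
clock: 19.73
tcp_pos: [0.5248, -0.1785, 0.2662]
orientation: [-0.209, 3.134, -0.0]
contact_force: [2.3, -2.2, 3.8]
grip_width: 0.0004
```

Request:
{"api": "apply_moves", "payload": {
  "deltas": [
    {"xyz": [0,0,-0.001],"turn": 0},
    {"xyz": [0,0,0],"turn": 0}
  ]
}}

```text
clock: 19.9
tcp_pos: [0.5248, -0.1785, 0.2652]
orientation: [-0.209, 3.134, -0.0]
contact_force: [2.5, -2.4, 4.4]
grip_width: -0.0001
```

Request:
{"api": "apply_moves", "payload": {
  "deltas": [
    {"xyz": [0,0,-0.001],"turn": 0},
    {"xyz": [0,0,0],"turn": 0}
  ]
}}

```text
clock: 20.07
tcp_pos: [0.5248, -0.1785, 0.2643]
orientation: [-0.209, 3.134, -0.0]
contact_force: [1.7, -1.1, 5.3]
grip_width: -0.0002
```

Request:
{"api": "apply_moves", "payload": {
  "deltas": [
    {"xyz": [0,0,-0.0007],"turn": 0},
    {"xyz": [0,0,0],"turn": 0}
  ]
}}

```text
clock: 20.23
tcp_pos: [0.5249, -0.1785, 0.2638]
orientation: [-0.209, 3.134, -0.0]
contact_force: [1.5, -1.1, 6.2]
grip_width: -0.0002
```

Request:
{"api": "apply_moves", "payload": {
  "deltas": [
    {"xyz": [0,0,-0.0006],"turn": 0},
    {"xyz": [0,0,0],"turn": 0}
  ]
}}

```text
clock: 20.4
tcp_pos: [0.5249, -0.1785, 0.2633]
orientation: [-0.209, 3.134, -0.001]
contact_force: [0.7, -1.7, 8.5]
grip_width: -0.0003
```

Request:
{"api": "apply_moves", "payload": {
  "deltas": [
    {"xyz": [0,0,-0.0003],"turn": 0},
    {"xyz": [0,0,0],"turn": 0}
  ]
}}

```text
clock: 20.57
tcp_pos: [0.5249, -0.1784, 0.2631]
orientation: [-0.209, 3.134, -0.001]
contact_force: [1.0, -1.6, 10.0]
grip_width: 0.0001
```

Felt the end at 10 N. I let it rise gently, then check that the force disappears above flush.

Request:
{"api": "apply_moves", "payload": {
  "deltas": [
    {"xyz": [0,0,0.002],"turn": 0},
    {"xyz": [0,0,0.002],"turn": 0},
    {"xyz": [0,0,0.003],"turn": 0},
    {"xyz": [0,0,0.003],"turn": 0},
    {"xyz": [0,0,0.003],"turn": 0},
    {"xyz": [0,0,0.004],"turn": 0},
    {"xyz": [0,0,0],"turn": 0}
  ]
}}

```text
clock: 21.15
tcp_pos: [0.5242, -0.1784, 0.2798]
orientation: [0.209, -3.134, -0.0]
contact_force: [0.2, -0.4, 0.5]
grip_width: 0.0002
```

Request:
{"api": "apply_moves", "payload": {
  "deltas": [
    {"xyz": [-0.01,0,0.02],"turn": 0},
    {"xyz": [-0.01,0,0.03],"turn": 0},
    {"xyz": [-0.01,0,0.03],"turn": 0},
    {"xyz": [-0.01,0,0.03],"turn": 0},
    {"xyz": [-0.01,0,0.03],"turn": 0},
    {"xyz": [0,0,0.01],"turn": 0},
    {"xyz": [0,0,0],"turn": 0},
    {"xyz": [0,0,0],"turn": 0}
  ]
}}

```text
clock: 21.82
tcp_pos: [0.4744, -0.1787, 0.429]
orientation: [0.209, -3.134, 0.001]
contact_force: [-0.1, -0.9, -1.0]
grip_width: 0.0003
```

```bash
python3 -c "
from h import *
st();snap('scene','s10');snap('wrist','w10');crop('s10','s10a',130,80,400,290,2.8)"
```

```text
t 21.82 p [ 0.4744 -0.1787  0.429 ] yaw -3.0087 tilt z [-2.e-04 -4.e-04 -1.e+00] F [-0.12 -0.87 -0.97] w 0.0003 j [ 0.95  0.27 -0.83  1.88  0.23  1.09  1.73]
```

View pics/s10a.png

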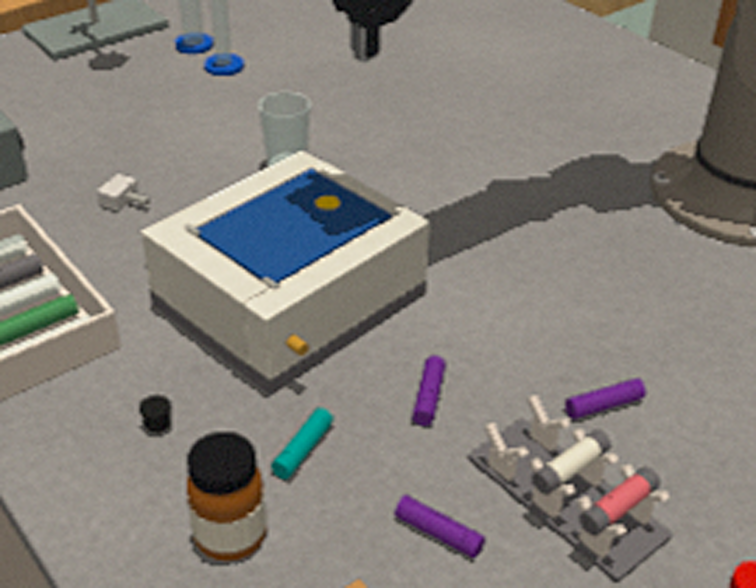

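View pics/w10.png

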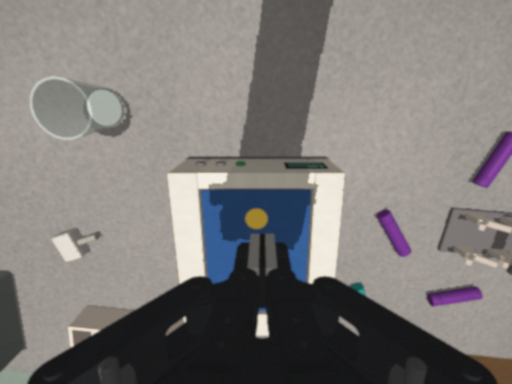

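The hatch is flush in both views (spot at (257,218) in the wrist view), and nothing else has moved. I'll wait a second and confirm it stays down.

Request:
{"api": "apply_moves", "payload": {
  "deltas": [
    {"xyz": [0,0,0],"turn": 0},
    {"xyz": [0,0,0],"turn": 0},
    {"xyz": [0,0,0],"turn": 0},
    {"xyz": [0,0,0],"turn": 0},
    {"xyz": [0,0,0],"turn": 0},
    {"xyz": [0,0,0],"turn": 0},
    {"xyz": [0,0,0],"turn": 0},
    {"xyz": [0,0,0],"turn": 0},
    {"xyz": [0,0,0],"turn": 0},
    {"xyz": [0,0,0],"turn": 0}
  ]
}}

```text
clock: 22.75
tcp_pos: [0.4745, -0.1786, 0.4296]
orientation: [-0.209, 3.135, -0.0]
contact_force: [0.1, -0.2, -0.1]
grip_width: -0.0002
```

```bash
python3 -c "
from h import *
snap('scene','s11')
a=cv2.imread('pics/s10.png').astype(int);b=cv2.imread('pics/s11.png').astype(int)
print(np.abs(a-b)[130:230,170:300].max())
r.hand_in()"
```

```text
60
the job is handed in; nothing more can be done
```

```bash
python3 -c "
from h import *
a=cv2.imread('pics/s10.png').astype(int);b=cv2.imread('pics/s11.png').astype(int)
d=np.abs(a-b).max(2)[130:230,170:300];print((d>20).sum(),np.argwhere(d>20)[:12]+[130,170])
crop('s11','s11a',130,80,400,290,2.8)"
```

```text
20 [[140 244]
 [140 245]
 [141 244]
 [141 245]
 [141 246]
 [141 247]
 [142 246]
 [142 247]
 [153 288]
 [153 289]
 [154 271]
 [154 272]]
```

View pics/s11a.png

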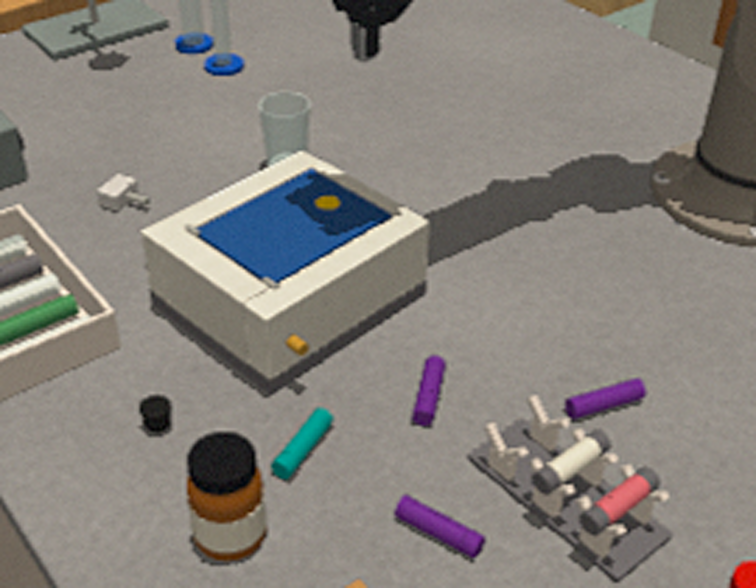

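The job is done and handed in at about 22.8 s: the black charcoal tube is in the cradle and the hatch is latched shut.

- **Opening:** I pressed the yellow spot until the force rose to about 9 N, and the hatch sprang fully open.
- **Tube:** I laid the charcoal tube into both saddles. The last look before closing, with the fingers clear, showed it aligned and about 3 mm off centre along the cradle. I could not see it again once the hatch was shut.
- **Closing:** I swung the hatch down from behind and pressed to about 10 N. On letting it rise, the force went back to about zero.
- **Final check:** The hatch stayed flush for about a second after I backed off, and the other tubes and objects were where they started. Comparing the two pictures around the sampler showed 20 changed pixels. The dozen I listed lie where the arm's shadow falls, and the last picture shows the hatch flush. I looked into these only after handing in.

No check failed. The force readings wavered by about 1 N, with up to 2.6 N sideways along each axis while pressing, and the highest total I read on the hatch was about 10 N, against the 16 N limit.

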